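# Crack open the ink cage for the gas reading

### The arm

A 6-joint arm with a two-finger parallel gripper is mounted at the origin on the work surface. World frame = base frame: x ahead of the robot, y to its left, z up, the work surface at z = 0. Lengths are in mm, angles in rad, forces in N, time in s.
With the tool pointing down it reaches from about 250 to 800 mm from the base axis. Payload 8.5 kg.
Tool frame: the origin (TCP) lies at the very end of the fingers, on their centre line; the grasp point (between the pads) lies 19 mm behind it (ctrl.pinch_z is the distance from the TCP to the grasp point, in mm); z points along the fingers, y is the line along which they close (so a half turn about z gives the same grasp; the last joint's range is limited). The gripper opens to 85 mm and grips with 20 to 120 N. Pads are 22 mm wide; open, the fingers measure 114 mm over their backs; the gripper's body (76 mm by 85 mm) begins 54 mm behind the grasp point. The pads swing forward as they close: fully open they stand 13 mm farther back than shut.
Start: joints at [-1.231, 0.238, -0.013, 1.319, 0, 1.571], TCP at [174.964, -494.937, 196.976] pointing down, gripper open.
Joint ranges: [-2.66, 2.66], [-1.03, 1.9], [-1.14, 1.46], [-1.82, 2.27], [-1.45, 1.34], [-3.14, 3.14]. Speed limits (rad/s): [2.22, 2.22, 2.79, 3.14, 3.14, 3.14].

### API

Orientations are given as a unit quaternion [w, x, y, z].
In Python, from workcell import ctrl gives the robot as it stands. The module is installed in compiled form; this text tells all that it offers.
- The arm moves only by the shell command python3 -m handwheel 'ROWS'. ROWS is a JSON object whose one key "commands" holds a list of rows, each a list of 5 numbers: the opening, from -1 (shut) to 1 (fully open), then the shift along the tool's x, y, z in m, then the turn about the tool's z in degrees. In form: {"commands": [[grip, dx, dy, dz, roll], ...]}. A call has 1 to 20 rows; each row is the pose to reach, as a shift and turn from the pose commanded when the call began, along the tool's axes at that moment; what a row does not reach only later rows make up. A row lasts 1/8 s, in which the tool goes at most 62.5 mm and 10.7 degrees, less where a joint would pass 70% of its speed; a pose out of reach is approached as far as the arm can. A call with a gripper value outside its range is refused whole. The fingers move at their own pace and stop on an object; the grip force is fixed at half the most. Time passes only in rows, so rows that repeat a pose let the fingers close. It gives the time, the measured TCP pose, the force, the opening and the grip force at its end, in the units of the state.
- ctrl.read_state(): the state, without advancing time (a new reading comes with each control period).
- ctrl.grab_frame(name): name is "side" or "top" or "wrist"; returns the picture (400x640x3 uint8, blue, green, red); there is no depth.
- ctrl.camera_info(name): a dict with "camera_matrix" (3x3 intrinsics, pixels), "distortion" ([k1, k2, p1, p2, k3] as OpenCV has them; the pictures are not rectified), "R" (3x3) and "t" (3): a world point X has camera coordinates R X + t; the wrist camera has in their place "T_tool_cam" (4x4, takes a point from camera to tool coordinates, whose origin is the TCP and whose axes are the flange's). Camera axes: x right, y down, z forward; pixel columns grow to the right and rows downward; lengths in mm; the calibration is good to about 2 mm. A picture is of the moment at which its call begins: read the wrist's pose just before it. camera_info takes no time and is no camera call.
- ctrl.hand_in(): hands the job in; it is judged then, once.
Trained networks look in the newest picture that a camera, given by its name, has taken for a name from the list of things; names that differ only in an ending like _2 or _b are one class to them, and where a whole thing is asked for, a point or a joint stands for the part that bears it (a point fixed in the world has none). Each returns a list of dicts, best first, with "conf" (0 to 1); they miss things now and then, are a little off and sometimes report something else, mostly with a low value. They report only what shows in the picture. A call takes as long as a camera call.
- ctrl.trace(camera, query): "mask" (400x640 bool, what is visible of it) and "centre" ([row, column] in pixels, amid what is visible of it).
- ctrl.tip_of(camera, query): "centre" ([row, column] in pixels: a listed point, or the origin of a listed thing).
The state is a dict: "clock": time; "joint_pos": joint angles; "joint_vel": joint speeds; "joint_torque": joint torques, N m; "position": TCP position; "orientation": TCP orientation; "ft_force": force on the tool from outside, world axes, zero at the start; "wrist_torque": the same for the moment, N m; "gripper_width": opening from 0.0 (shut) to 1.0 (fully open); "grip_force": force on a finger pad.
Only numpy, scipy, OpenCV 4.12 (cv2) and the standard library are available. Lean on these libraries where they do the work, as an engineer would, in place of code of your own. Each camera call takes 0.05 s, during which the arm holds its last target. There are 200 camera calls.

### The job

The gas meter on its tripod is waiting to sample the air of the ink cage. The cage's barrel bolt sags and its worn neck has dropped behind the bent-up lip of the keeper: take the red knob, lift the bolt over the lip while you pull it right back out of the keeper, without forcing it, then pull the self-closing gate ajar by the knob until its free edge is roughly 13 cm out. Finish while still gripping the knob and holding the gate still at that opening; leave everything else on the bench where it stands.

Things in the scene. Friction and masses are not known exactly. Their poses are not given: they have to be found in the camera images.
- cage: Fixed grey wire-mesh ink cage, 391 mm long, 260 deep, 240 high. Origin on the bench under its front face; x points into the cage (-x straight out of the front), y along the front from hinge post (hinge line at y = -178 mm) to latch post (inner edge y = +136 mm), z up. Its yellow gate is 308 mm wide from hinge line to free edge, 15 to 220 mm high, outer face at x = 0 when shut.
- gate_hinge (a point): Point on the gate's vertical hinge line, 200 mm above the bench, in the plane of the gate's outer face; turns with the gate: x into the cage, y along the gate to its free edge (308 mm away), z up.
- gate (a joint): Gate angle, rad: 0 shut, grows as the free edge swings out of the front (to the cage's -x; anticlockwise seen from above), up to 1.2. A spring closes it: about 1.0 N m at 0, 1.4 N m at 0.4 rad (5 to 7 N at the knob); it shuts if let go. At 0.43 rad the free edge is some 130 mm out. While the bolt is in the keeper the free edge has under 10 mm of play.
- gate_edge (a point): Free vertical edge of the gate, 200 mm above the bench, in the plane of its outer face, 308 mm from the hinge line.
- knob_grip (a point): Grip point on the axis of the bolt's red knob, a round stem 14 mm thick standing 50 mm out of the bolt, with a 22 mm disc at its end. Point 36 mm out from the bolt's axis, 56 mm from the gate's face, 196 mm above the bench at the start; pads up to 22 mm wide fit centred on it, closing along the bolt. x: along the stem to the gate; y: along the bolt to the keeper. Cage roof 44 mm higher.
- bolt_draw (a joint): How far the bolt is drawn back along the gate towards the hinge, m: 0 fully shot, 0.044 fully back (stop). Starts at 0 to 0.004. Not lifted, it jams on the lip at about 0.007; it must stay lifted until 0.024, where its tip leaves the keeper. Drag about 2 N; it stays where it is left.
- bolt_lift (a joint): How far the bolt is lifted, rad, nodding about its tail 75 mm behind the knob: 0 sagging (start; its weight, about 2.5 N at the knob, drops it back), 0.05 level, 0.11 upper stop. It clears the lip from about 0.042 (knob raised 3.2 mm); at the upper stop the knob is raised 8 mm.
- bolt: Steel barrel bolt, 16 mm thick and 165 mm long, with its red knob 75 mm from its tail; its underside is worn to a neck 14 mm long and about 7 mm deep just behind the 13 mm long nose. Origin at its tail on the axis, y along the bolt towards the tip, x towards the gate.
- bolt_tip (a point): End of the bolt's nose, on its axis.
- keeper: Brass strap keeper on the latch post, 16 mm wide along the bolt, its bridge 34 mm in front of the post; origin and axes as those of the cage. A tongue at its lower mouth, on the gate's side, is bent up into a 4 mm thick lip, which stands in the bolt's neck.
- keeper_mouth (a point): Top of the keeper's bent-up lip, on its gate side, under the bolt's axis, 190 mm above the bench.
- gas_meter: Blue gas meter on a black mini tripod, 240 mm high, feet on a 170 mm circle, thin steel probe 85 mm long at its front, pointing at the cage; stands about 320 mm in front of the cage, outside the gate's swing. Origin under its middle. Leave alone.
- tape_roll: Yellow roll of tape lying on the back of the cage roof, 100 mm across, 24 mm high; origin centre of its underside. Leave alone.
- ink_green: Round steel ink tin with a green band, 80 mm across, 85 mm high; origin centre of its underside. Leave alone.
- ink_orange: Round steel ink tin with an orange band, 80 mm across, 85 mm high; origin centre of its underside. Leave alone.
- squeegee: Wooden squeegee with green blade lying flat, 240 x 50 x 34 mm; origin under its handle's middle. Leave alone.
- spray_bottle: White spray bottle with red head, 68 mm across, 190 mm high; origin centre of its underside. Leave alone.

How it is judged:
By the outcome, as a careful person would: the job done as asked, in the order asked, and still so for the second after the job is handed in, while the arm keeps its last pose, push and grip.
It also fails if it takes over 38 s, if anything falls off the work surface, if the arm or the gripper's body presses on something with over 40 N, if the wrist force passes 120 N, or if a joint passes its speed limit or range.

## Working session

There is one attempt and no reset: what is moved stays moved. The work goes in short steps, Python scripts to look and compute and a shell command to move; the robot and the scene stay as the last step left them, time stands still between calls to the robot, and variables do not carry over. Pictures are saved under pics/ and viewed, at most 10 in all, crops included, and the job is handed in when it is done.

```bash
mkdir -p pics; cat > h.py <<'E'
import numpy as np, cv2
from workcell import ctrl
from scipy.spatial.transform import Rotation as Rn
def Rq(q): return Rn.from_quat([q[1],q[2],q[3],q[0]]).as_matrix()
def cam(name,st=None):
    c=ctrl.camera_info(name); K=np.array(c["camera_matrix"],float); d=np.array(c["distortion"],float)
    if "R" in c: return K,d,np.array(c["R"],float),np.array(c["t"],float).ravel()
    st=st or ctrl.read_state(); T=np.array(c["T_tool_cam"],float)
    Rw=Rq(st["orientation"])@T[:3,:3]; p=Rq(st["orientation"])@T[:3,3]+np.array(st["position"])
    return K,d,Rw.T,-Rw.T@p
def ray(name,rc,st=None):
    K,d,R,t=cam(name,st)
    u=cv2.undistortPoints(np.array([[[rc[1],rc[0]]]],float),K,d)[0,0]
    v=R.T@np.array([u[0],u[1],1]); return -R.T@t, v/np.linalg.norm(v)
def onz(name,rc,z,st=None):
    o,v=ray(name,rc,st); return o+v*(z-o[2])/v[2]
def tri(rays):
    A=sum(np.eye(3)-np.outer(v,v) for o,v in rays); b=sum((np.eye(3)-np.outer(v,v))@o for o,v in rays)
    X=np.linalg.solve(A,b); return X,[round(float(np.linalg.norm(np.cross(X-o,v))),1) for o,v in rays]
def proj(name,X,st=None):
    K,d,R,t=cam(name,st); p,_=cv2.projectPoints(np.array(X,float).reshape(-1,1,3),cv2.Rodrigues(R)[0],t,K,d); return p[:,0,::-1]
E
python3 - <<'E'
from h import *
np.set_printoptions(precision=1,suppress=True)
for n in("side","top","wrist"):
    cv2.imwrite(f"pics/{n}0.png",ctrl.grab_frame(n))
    K,d,R,t=cam(n); print(n,-R.T@t,R[2])
hs={"knob_grip":196,"gate_hinge":200,"gate_edge":200,"keeper_mouth":190,"cage":0,"gas_meter":0,"bolt_tip":196}
for q,z in hs.items():
    rr=[]
    for n in("side","top","wrist"):
        r=ctrl.tip_of(n,q)
        if r: print(q,n,round(r[0]["conf"],2),np.array(r[0]["centre"]),onz(n,r[0]["centre"],z))
        if r and r[0]["conf"]>.4: rr.append(ray(n,r[0]["centre"]))
    if len(rr)>1: print("  tri",*tri(rr))
print(ctrl.read_state())
E
```

```text
side [1373.5  896.5 1026.5] [-0.5 -0.6 -0.6]
top [ 342.8    5.3 1430.5] [ 0.2 -0.  -1. ]
wrist [ 254.8 -466.3  373.2] [-0.3 -0.1 -0.9]
knob_grip side 0.55 [192.2 345.7] [512.7  43.8 196. ]
knob_grip top 0.56 [213.3 297.8] [507.8  39.1 196. ]
  tri [508.3  39.3 191.7] [0.1, 0.1]
gate_hinge side 0.6 [247.1 321.1] [727.8 178.3 200. ]
gate_hinge top 0.71 [131.8 248.3] [731.9 182.6 200. ]
  tri [730.8 181.9 203.9] [0.1, 0.1]
gate_edge side 0.55 [186.2 372.3] [438.6  77.3 200. ]
gate_edge top 0.7 [193.  275.2] [561.4 101.8 200. ]
  tri [530.7 119.1 266.6] [29.3, 29.3]
keeper_mouth side 0.43 [183.4 366.9] [428.3  46.6 190. ]
keeper_mouth top 0.68 [238.9 293.2] [438.7  49.7 190. ]
  tri [436.8  51.2 196.2] [2.2, 2.2]
cage side 0.74 [266.3 349.6] [567.1 123.9   0. ]
cage top 0.85 [206.8 273.4] [552.8 121.5   0. ]
  tri [556.9 119.4  -9.9] [3.9, 3.9]
gas_meter side 0.68 [213.3 278.1] [ 562.7 -218.8    0. ]
gas_meter top 0.67 [204.6 379.9] [ 567.8 -214.1    0. ]
  tri [ 566.9 -213.2    5.2] [0.1, 0.1]
bolt_tip side 0.65 [209.3 345.2] [570.9 101.7 196. ]
bolt_tip top 0.87 [246.8 299.3] [417.5  32.6 196. ]
  tri [443.6  14.9  83.4] [27.9, 27.9]
{'clock': 1.2, 'joint_pos': array([-1.2,  0.2, -0. ,  1.3,  0. ,  1.6]), 'joint_vel': array([-0.,  0., -0.,  0., -0., -0.]), 'joint_torque': array([ -0. , -53.9,  34.7,   0. ,   0. ,   0. ]), 'position': array([ 175. , -494.9,  197. ]), 'orientation': array([-0. ,  1. ,  0.2, -0. ]), 'ft_force': array([ 0.4,  0.3, -0.2]), 'wrist_torque': array([ 0. , -0. ,  0.1]), 'grip_force': 0.0, 'gripper_width': 1.0035020635550869}
```

```bash
python3 - <<'E'
import cv2,numpy as np
a=cv2.imread("pics/top0.png")[100:300,200:420];b=cv2.imread("pics/side0.png")[100:300,250:450]
cv2.imwrite("pics/c0.png",np.hstack([cv2.resize(a,None,fx=1.9,fy=1.9),cv2.resize(b,None,fx=1.9,fy=1.9)]))
E
```

```text
(no output)
```

View pics/c0.png

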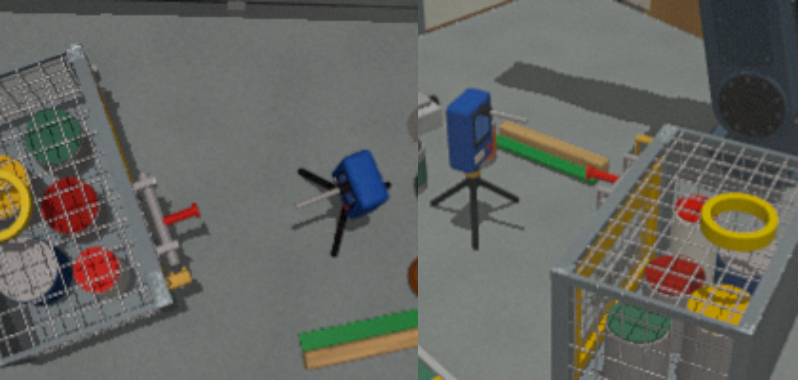

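View pics/top0.png

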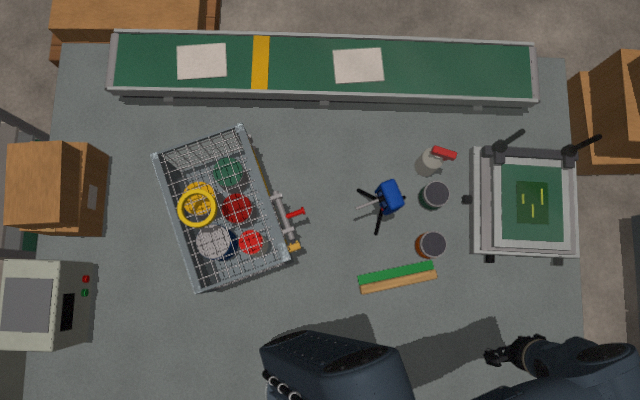

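```bash
cat >> h.py <<'E'
def plan(P,psi,st=None):
    """shift to bring grasp TCP to P and tool y to world azimuth psi (tool down), in tool axes now"""
    st=st or ctrl.read_state(); R=Rq(st["orientation"]); d=R.T@(np.array(P)-st["position"])
    y=R.T@np.array([np.cos(psi),np.sin(psi),0]); roll=np.degrees(np.arctan2(-y[0],y[1])); roll=(roll+90)%180-90
    return d/1000,roll
E
python3 - <<'E'
from h import *
np.set_printoptions(precision=4,suppress=True)
st=ctrl.read_state(); print(Rq(st["orientation"]),st["clock"])
print(*plan([508.3+.35*0,39.3,300],np.radians(20.4)))
for n in("gas_meter","tape_roll","squeegee","spray_bottle","ink_orange","ink_green"):
    r=ctrl.tip_of("top",n); print(n,onz("top",r[0]["centre"],264 if n=="tape_roll" else 0) if r else None)
E
```

```text
[[ 0.9428  0.3333 -0.    ]
 [ 0.3333 -0.9428  0.0001]
 [ 0.     -0.0001 -1.    ]] 1.2
[ 0.4924 -0.3926 -0.103 ] 89.06974758649577
gas_meter [ 567.7655 -214.1085    0.    ]
tape_roll [504.7477 293.6989 264.    ]
squeegee [ 322.4822 -258.4516    0.    ]
spray_bottle [ 693.1481 -359.1356    0.    ]
ink_orange [ 440.6151 -367.2506    0.    ]
ink_green [ 579.4838 -368.4983    0.    ]
```

```bash
python3 -m handwheel '{"commands": [[1,0,0,-0.05,0],[1,0.02,-0.02,-0.103,-8],[1,0.06,-0.05,-0.103,-16],[1,0.10,-0.08,-0.103,-25],[1,0.15,-0.12,-0.103,-34],[1,0.20,-0.16,-0.103,-43],[1,0.25,-0.20,-0.103,-52],[1,0.30,-0.24,-0.103,-61],[1,0.35,-0.28,-0.103,-70],[1,0.40,-0.32,-0.103,-79],[1,0.45,-0.36,-0.103,-88],[1,0.492,-0.393,-0.103,-91],[1,0.492,-0.393,-0.103,-91],[1,0.492,-0.393,-0.103,-91]]}'
python3 - <<'E'
from h import *
np.set_printoptions(precision=4,suppress=True)
st=ctrl.read_state(); print(st["clock"],st["joint_pos"],st["position"],st["ft_force"])
cv2.imwrite("pics/w1.png",ctrl.grab_frame("wrist"))
ctrl.grab_frame("top")
for q in("knob_grip","keeper_mouth","bolt_tip"):
  for n in ("wrist","top"):
    r=ctrl.tip_of(n,q)
    if r: print(q,n,r[0]["conf"],r[0]["centre"],onz(n,r[0]["centre"],190 if q[0]=="k" and q[1]=="e" else 196,st))
E
```

```text
clock: 3.25
position: [507.6, 39.7, 299.8]
orientation: [-0.0, 0.57, 0.822, -0.0]
ft_force: [-0.8, 0.2, 0.0]
gripper_width: 1.002
grip_force: 0.0
3.25 [ 0.0782  0.1993  0.1955  1.5678 -0.0002  1.291 ] [507.646   39.7393 299.7508] [-0.8495  0.1782  0.0494]
knob_grip wrist 0.76 [188.8, 321.9] [511.4253  43.5651 196.    ]
keeper_mouth wrist 0.88 [156.1, 257.0] [436.641   51.3173 190.    ]
bolt_tip wrist 0.88 [152.7, 238.3] [418.6875  49.4366 196.    ]
```

View pics/w1.png

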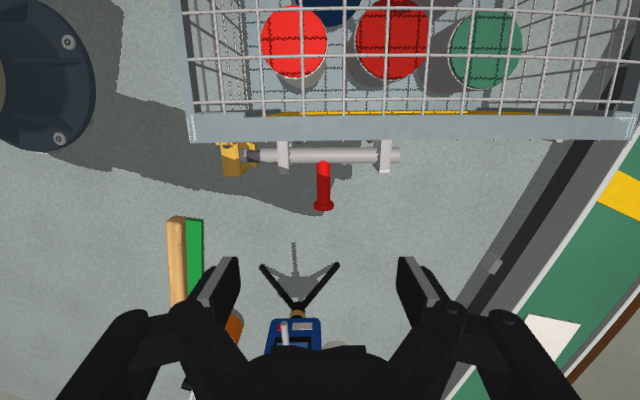

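```bash
python3 - <<'E'
from h import *
np.set_printoptions(precision=3,suppress=True)
print(np.array(ctrl.camera_info("wrist")["T_tool_cam"]),ctrl.camera_info("wrist")["camera_matrix"])
st=ctrl.read_state();R=Rq(st["orientation"]);p=np.array(st["position"])
for q in([0,42.5,-13],[0,-42.5,-13],[0,0,0],[11,42.5,-13],[11,-42.5,-13],[0,0,100]): print(q,proj("wrist",R@np.array(q,float)+p,st))
print("knob pred",proj("wrist",[[508.3,39.3,194],[510.6,42.2,196]],st)); print(R)
E
```

```text
[[   0.001   -0.946   -0.325   84.326]
 [   1.       0.001   -0.       0.779]
 [   0.001   -0.325    0.946 -176.74 ]
 [   0.       0.       0.       1.   ]] [[277.915   0.    317.762]
 [  0.    277.915 201.636]
 [  0.      0.      1.   ]]
[0, 42.5, -13] [[242.059 381.256]]
[0, -42.5, -13] [[241.922 252.122]]
[0, 0, 0] [[233.528 316.756]]
[11, 42.5, -13] [[226.756 382.573]]
[11, -42.5, -13] [[226.622 250.786]]
[0, 0, 100] [[191.885 317.158]]
knob pred [[189.983 317.825]
 [188.781 320.835]]
[[-0.348  0.937  0.   ]
 [ 0.937  0.348  0.   ]
 [-0.     0.001 -1.   ]]
```

```bash
python3 -m handwheel '{"commands": [[1,0.004,0.0035,0.04,0],[1,0.004,0.0035,0.08,0],[1,0.004,0.0035,0.11,0],[1,0.004,0.0035,0.123,0],[1,0.004,0.0035,0.123,0],[1,0.004,0.0035,0.123,0]]}'
python3 - <<'E'
from h import *
np.set_printoptions(precision=4,suppress=True)
st=ctrl.read_state(); print(st["clock"],st["ft_force"])
cv2.imwrite("pics/w2.png",ctrl.grab_frame("wrist")[60:360,120:520])
E
```

```text
clock: 4.4
position: [510.5, 44.5, 178.3]
orientation: [0.001, 0.57, 0.821, 0.001]
ft_force: [0.2, -0.3, -0.1]
gripper_width: 0.997
grip_force: 0.0
4.4 [ 0.197  -0.332  -0.1088]
```

View pics/w2.png

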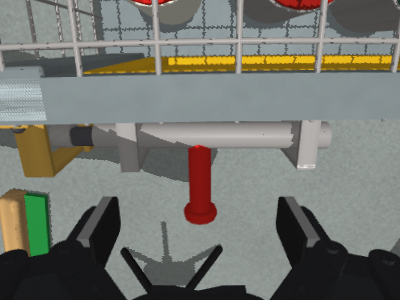

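```bash
python3 - <<'E'
from h import *
np.set_printoptions(precision=1,suppress=True)
st=ctrl.read_state();R=Rq(st["orientation"]);p=np.array(st["position"])
for q in([0,0,-19],[11,0,-19],[-11,0,-19],[-14,0,-19],[36,0,-19],[11,42.5,-13],[-11,42.5,-13],[11,42.5,-50]): print(q,proj("wrist",R@np.array(q,float)+p,st)-[60,120])
E
```

```text
[0, 0, -19] [[186.5 196.6]]
[11, 0, -19] [[170.7 196.6]]
[-11, 0, -19] [[201.5 196.6]]
[-14, 0, -19] [[205.5 196.6]]
[36, 0, -19] [[132.3 196.6]]
[11, 42.5, -13] [[166.8 262.6]]
[-11, 42.5, -13] [[196.7 260. ]]
[11, 42.5, -50] [[195.9 278.1]]
```

```bash
python3 -m handwheel '{"commands": [[0.3,0,0,0.001,0],[-0.4,0,0,0.001,0],[-1,0,0,0.001,0],[-1,0,0,0.001,0],[-1,0,0,0.001,0],[-1,0,0,0.001,0],[-1,0,0,0.001,0],[-1,0,0,0.001,0]]}'
python3 - <<'E'
from h import *
np.set_printoptions(precision=4,suppress=True)
st=ctrl.read_state(); print(st["clock"],st["ft_force"],st["wrist_torque"])
cv2.imwrite("pics/w3.png",ctrl.grab_frame("wrist")[60:360,120:520])
E
```

```text
clock: 5.45
position: [509.7, 44.6, 176.0]
orientation: [-0.0, 0.57, 0.821, 0.0]
ft_force: [1.3, -0.2, -0.4]
gripper_width: 0.003
grip_force: 0.0
5.45 [ 1.2858 -0.1601 -0.3731] [ 0.035  -0.0187  0.0114]
```

View pics/w3.png

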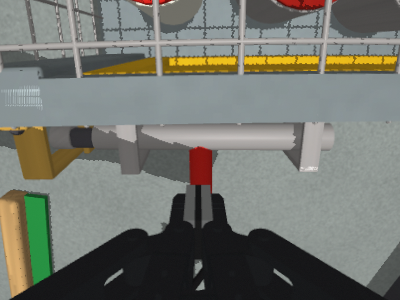

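```bash
python3 - <<'E'
from h import *
np.set_printoptions(precision=1,suppress=True)
st=ctrl.read_state(); print(ctrl.pinch_z)
im=ctrl.grab_frame("side")
R=Rq(st["orientation"]);p=np.array(st["position"])
pts=np.array([R@np.array([0,0,z],float)+p for z in(0,-40,-73)]); q=proj("side",pts);print(q)
for a,c in zip(q,[(0,255,255),(255,0,255),(0,255,0)]): cv2.circle(im,(int(a[1]),int(a[0])),1,c,-1)
r,c=q[0].astype(int); cv2.imwrite("pics/s3.png",cv2.resize(im[r-70:r+50,c-75:c+75],None,fx=5,fy=5,interpolation=cv2.INTER_NEAREST))
E
```

```text
18.700000000000003
[[197.7 346.4]
 [186.1 346.8]
 [176.2 347.2]]
```

View pics/s3.png

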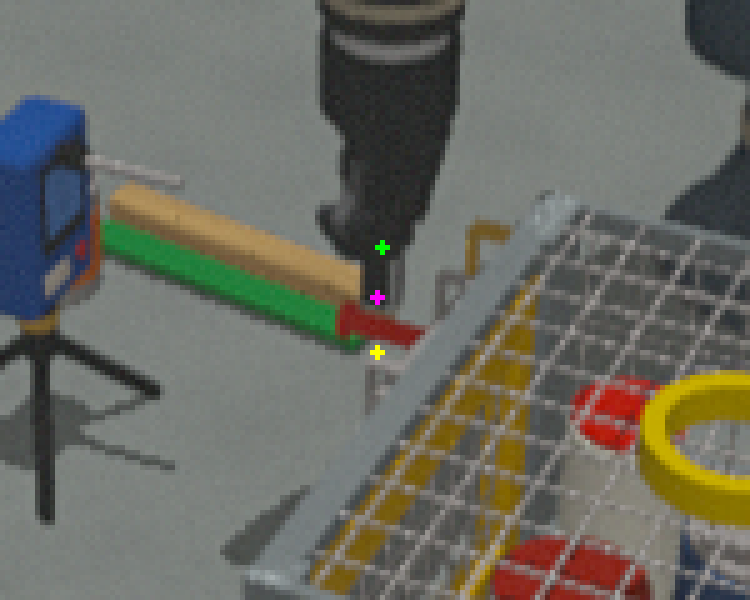

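The side picture shows the closed finger tips ending about 38 mm above the reported TCP (magenta cross), with the stem (red, crop row ~325) passing beneath them. So the real fingers are ~38 mm shorter than stated. I'll reopen, go down by that much and close.

```bash
python3 -m handwheel '{"commands": [[1,0,0,0,0],[1,0,0,0,0],[1,0,0,0,0],[1,0,0,0,0],[1,0,0,0.012,0],[1,0,0,0.025,0],[1,0,0,0.037,0],[1,0,0,0.037,0]]}'; python3 -m handwheel '{"commands": [[0.3,0,0,0,0],[-0.4,0,0,0,0],[-1,0,0,0,0],[-1,0,0,0,0],[-1,0,0,0,0],[-1,0,0,0,0]]}'
python3 - <<'E'
from h import *
st=ctrl.read_state(); print(st["wrist_torque"])
cv2.imwrite("pics/w4.png",ctrl.grab_frame("wrist")[60:360,120:520])
E
```

```text
clock: 6.55
position: [508.8, 44.5, 137.7]
orientation: [-0.001, 0.57, 0.822, -0.001]
ft_force: [0.6, -0.1, 0.6]
gripper_width: 0.999
grip_force: 0.0
clock: 7.3
position: [509.9, 44.6, 139.3]
orientation: [0.0, 0.57, 0.822, 0.0]
ft_force: [-0.7, -0.3, 3.8]
gripper_width: 0.142
grip_force: 58.4
[0.05125602 0.02223717 0.2166345 ]
```

View pics/w4.png

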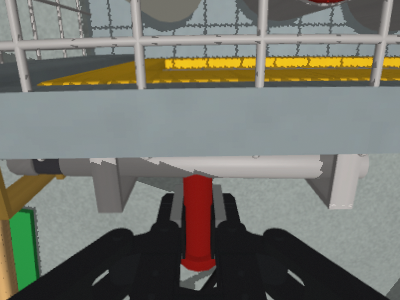

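The wrist picture shows the red stem (crop col 198) between both pads, with 58 N of grip. Next I'll lift in small steps.

```bash
python3 -m handwheel '{"commands": [[-1,0,0,-0.001,0],[-1,0,0,-0.002,0],[-1,0,0,-0.003,0],[-1,0,0,-0.003,0]]}';  python3 -m handwheel '{"commands": [[-1,0,0,-0.001,0],[-1,0,0,-0.0025,0],[-1,0,0,-0.0025,0]]}'
```

```text
clock: 7.85
position: [509.3, 44.5, 141.6]
orientation: [-0.0, 0.57, 0.821, -0.0]
ft_force: [1.8, 1.2, -5.0]
gripper_width: 0.139
grip_force: 58.3
clock: 8.22
position: [509.3, 44.5, 144.3]
orientation: [-0.0, 0.57, 0.821, -0.0]
ft_force: [0.2, 0.8, -8.5]
gripper_width: 0.145
grip_force: 58.3
```

```bash
python3 -m handwheel '{"commands": [[-1,0,0.002,-0.0005,0],[-1,0,0.004,-0.0005,0],[-1,0,0.006,-0.0005,0],[-1,0,0.006,-0.0005,0]]}'
python3 -m handwheel '{"commands": [[-1,0,0.002,0,0],[-1,0,0.004,0,0],[-1,0,0.006,0,0],[-1,0,0.006,0,0]]}'
```

```text
clock: 8.72
position: [515.4, 46.8, 144.8]
orientation: [-0.0, 0.57, 0.822, 0.0]
ft_force: [-0.9, 1.3, -9.1]
gripper_width: 0.144
grip_force: 58.3
clock: 9.22
position: [521.3, 49.0, 145.0]
orientation: [-0.0, 0.57, 0.822, 0.0]
ft_force: [-0.9, 1.8, -9.8]
gripper_width: 0.144
grip_force: 58.3
```

```bash
python3 -m handwheel '{"commands": [[-1,0,0.004,0,0],[-1,0,0.008,0,0],[-1,0,0.012,0,0],[-1,0,0.016,0,0],[-1,0,0.02,0,0],[-1,0,0.024,0,0],[-1,0,0.026,0,0],[-1,0,0.026,0,0]]}'
python3 -m handwheel '{"commands": [[-1,0,0.001,0,0],[-1,0,0.0025,0,0],[-1,0,0.0025,0,0]]}'
```

```text
clock: 10.22
position: [545.7, 58.1, 145.0]
orientation: [0.0, 0.57, 0.822, 0.0]
ft_force: [-0.2, 4.1, -9.5]
gripper_width: 0.139
grip_force: 58.6
clock: 10.6
position: [547.8, 58.8, 145.1]
orientation: [-0.0, 0.57, 0.822, 0.0]
ft_force: [-3.1, 3.5, -9.1]
gripper_width: 0.144
grip_force: 58.8
```

```bash
python3 -m handwheel '{"commands": [[-1,0,0.001,0,0],[-1,0,0.0015,0,0],[-1,0,0.0015,0,0]]}'
python3 - <<'E'
from h import *
np.set_printoptions(precision=2,suppress=True)
# gate-frame geometry: hinge, knob TCP now; rotate by th about hinge
st=ctrl.read_state(); p=np.array(st["position"]); R=Rq(st["orientation"]); H=np.array([730.8,181.9])
print(p,st["ft_force"],np.hypot(*(p[:2]-H)),st["joint_pos"])
for th in np.arange(0.05,0.46,0.05).tolist()+[0.43]:
    c,s=np.cos(th),np.sin(th); q=H+np.array([[c,-s],[s,c]])@(p[:2]-H)
    d=R.T@np.append(q-p[:2],0); print(round(th,2),d,-np.degrees(th))
E
```

```text
clock: 10.98
position: [549.1, 59.2, 145.0]
orientation: [-0.0, 0.57, 0.821, 0.0]
ft_force: [-2.9, 3.5, -8.9]
gripper_width: 0.147
grip_force: 58.8
[549.06  59.22 144.99] [-2.87  3.46 -8.94] 219.2737211637012 [ 0.11  0.31 -0.05  1.21  0.    1.32]
0.05 [-10.59   2.83  -0.  ] -2.8647889756541165
0.1 [-21.02   6.19  -0.  ] -5.729577951308233
0.15 [-31.28  10.07  -0.  ] -8.59436692696235
0.2 [-41.33  14.46  -0.01] -11.459155902616466
0.25 [-51.14  19.34  -0.01] -14.32394487827058
0.3 [-60.7   24.71  -0.01] -17.188733853924695
0.35 [-69.98  30.54  -0.01] -20.053522829578814
0.4 [-78.96  36.84  -0.01] -22.918311805232932
0.45 [-87.61  43.57  -0.01] -25.783100780887047
0.43 [-84.19  40.83  -0.01] -24.6371851906254
```

```bash
python3 -m handwheel '{"commands": [[-1,-0.0053,0.0013,0,-1.4],[-1,-0.0106,0.0028,0,-2.9],[-1,-0.0158,0.0045,0,-4.3],[-1,-0.021,0.0062,0,-5.7],[-1,-0.021,0.0062,0,-5.7]]}'
python3 - <<'E'
from h import *
np.set_printoptions(precision=2,suppress=True)
st=ctrl.read_state();R=Rq(st["orientation"]);print(R.T@st["ft_force"],st["wrist_torque"])
E
```

```text
clock: 11.6
position: [562.7, 42.0, 145.0]
orientation: [-0.0, 0.528, 0.849, 0.001]
ft_force: [-1.9, 6.9, -9.3]
gripper_width: 0.143
grip_force: 58.9
[7.07 1.31 9.3 ] [1.09 0.84 0.38]
```

```bash
python3 -m handwheel '{"commands": [[-1,-0.0053,0.0013,0,-1.4],[-1,-0.0106,0.0028,0,-2.9],[-1,-0.0158,0.0045,0,-4.3],[-1,-0.021,0.0062,0,-5.7],[-1,-0.0262,0.0081,0,-7.2],[-1,-0.0313,0.0101,0,-8.6],[-1,-0.0363,0.0122,0,-10],[-1,-0.0413,0.0145,0,-11.5],[-1,-0.0462,0.0169,0,-12.9],[-1,-0.0511,0.0193,0,-14.3],[-1,-0.0559,0.022,0,-15.8],[-1,-0.0607,0.0247,0,-17.2],[-1,-0.0644,0.0269,0,-18.3],[-1,-0.0663,0.0281,0,-18.9],[-1,-0.0663,0.0281,0,-18.9]]}'
python3 - <<'E'
from h import *
np.set_printoptions(precision=2,suppress=True)
st=ctrl.read_state();R=Rq(st["orientation"]);print(R.T@st["ft_force"],st["wrist_torque"])
a=ctrl.grab_frame("top");b=ctrl.grab_frame("wrist")
for n in("top","wrist"):
  for q in("gate_edge","bolt_tip","knob_grip","gate_hinge"):
    r=ctrl.tip_of(n,q)
    if r: print(n,q,round(r[0]["conf"],2),r[0]["centre"],onz(n,r[0]["centre"],200,st))
cv2.imwrite("pics/f.png",np.hstack([cv2.resize(a[100:300,200:400],(400,400)),b[0:400,100:500]]))
E
```

```text
clock: 13.48
position: [616.1, -4.8, 144.7]
orientation: [-0.001, 0.382, 0.924, 0.0]
ft_force: [-4.8, 7.5, -7.9]
gripper_width: 0.139
grip_force: 59.3
[8.7  1.96 7.96] [1.07 1.25 0.41]
top bolt_tip 0.66 [281.1, 394.6] [ 331.4  -222.93  200.  ]
top gate_hinge 0.62 [135.1, 249.3] [722.47 179.34 200.  ]
wrist gate_edge 0.61 [179.8, 111.4] [511.84 -34.76 200.  ]
wrist bolt_tip 0.77 [220.4, 130.1] [529.49 -45.82 200.  ]
wrist knob_grip 0.88 [281.9, 314.3] [616.59  -6.55 200.  ]
```

View pics/f.png

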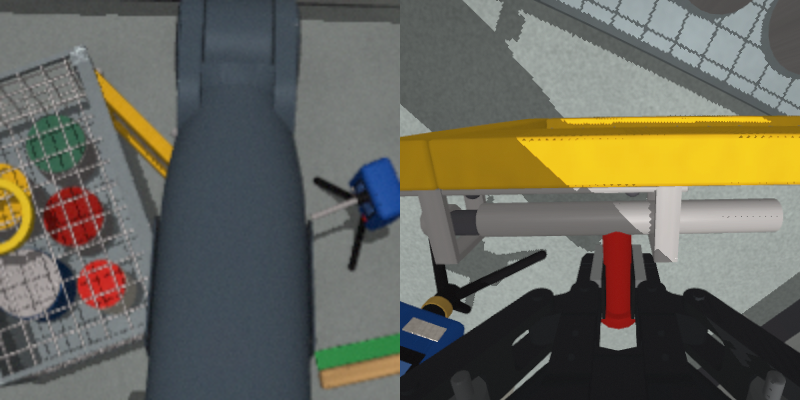

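The gate is open: the wrist view puts the free edge at (512, -35), about 127 mm out. The bolt is clear of the keeper, the stem is still between the pads, and the meter hasn't moved. I'll hold for half a second, check the pose, then hand in.

```bash
python3 -m handwheel '{"commands": [[-1,-0.001,0,0,0],[-1,-0.001,0,0,0],[-1,-0.001,0,0,0],[-1,-0.001,0,0,0]]}' && python3 -c "
from workcell import ctrl
print(ctrl.hand_in())"
```

```text
clock: 14.48
position: [616.7, -5.4, 144.7]
orientation: [-0.001, 0.382, 0.924, 0.0]
ft_force: [-5.1, 8.2, -8.7]
gripper_width: 0.144
grip_force: 59.4
the job is handed in; nothing more can be done
None
```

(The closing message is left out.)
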